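# Roll down a glued strip with the pressing roller

### The arm

A 6-joint arm with a two-finger parallel gripper is mounted at the origin on the work surface. World frame = base frame: x ahead of the robot, y to its left, z up, the work surface at z = 0. Lengths are in m, angles in degrees, forces in N, time in s.
With the tool pointing down it reaches from about 0.3 to 0.75 m from the base axis. Payload 8.5 kg.
Tool frame: the origin (TCP) lies between the finger pads; the fingertips stand env.finger_overhang ahead of it and the grasp point (between the pads) lies 2 mm behind it (env.finger_overhang is the distance from the TCP to the fingertips, in m); z points along the fingers, y is the line along which they close (so a half turn about z gives the same grasp; the last joint's range is limited). The gripper opens to 85 mm and grips with 20 to 120 N. Pads are 22 mm wide; open, the fingers measure 114 mm over their backs; the gripper's body (76 mm by 85 mm) begins 54 mm behind the grasp point. The pads swing forward as they close: fully open they stand 13 mm farther back than shut.
Start: joints at [63.18, 21.807, 74.336, -0, 83.858, -12.336], TCP at [0.138, 0.533, 0.219] pointing down, gripper open.
Joint ranges: [-178.18, 178.18], [-50.72, 133.34], [12.68, 142.11], [-81.47, 261.47], [9.98, 163.14], [-165.26, 165.26]. Speed limits (degrees/s): [136.94, 136.94, 180, 180, 180, 180].

### API

Orientations are given as a 3x3 rotation matrix whose columns are the frame's x, y, z axes.
In Python, from rig import env gives the robot as it stands. The module is installed in compiled form; this text tells all that it offers.
- The arm moves only by the tool jog_arm, never from a script. Its arguments are lists of equal length, an entry for each row: "hand": the finger opening in m, from 0 to 0.0854; "travel": the shift along the world's x, y, z in m, a list of three; "yaw": the turn about the world's z in rad. A call has exactly 5 rows; each row shifts and turns the commanded pose from where the row before left it; what a row does not reach is not made up. A row lasts 1/8 s, in which the tool goes at most 62.5 mm and 10.7 degrees, less where a joint would pass 70% of its speed; a pose out of reach is approached as far as the arm can. A call is refused whole if a number of a shift passes 0.0625 or a number of a turn 0.188, either way. A call with a gripper value outside its range is refused whole. The fingers move at their own pace and stop on an object; "grip_force" is the grip in N (left out, the last holds). Time passes only in rows, so rows that do not move let the fingers close, or fill a call up. It gives the time, the measured TCP pose, the force, the opening and the grip force at its end, in the units of the state.
- env.observe(): the state, without advancing time (a new reading comes with each control period).
- env.get_image(name): name is "side" or "top"; returns the picture (420x560x3 uint8, red, green, blue); there is no depth.
- env.calibration(name): a dict with "fx", "fy", "cx", "cy" (pixels), "k1" (the pictures are not rectified: a ray, as slopes to the right and down, at radius r is drawn at 1 + k1 r^2 times it, then the intrinsics apply), "position" and "rotation" of the camera in the world. Camera axes: x right, y down, z forward; pixel columns grow to the right and rows downward; lengths in m; the calibration is good to about 2 mm. A picture is of the moment at which its call begins. calibration takes no time and is no camera call.
- env.close_job(): hands the job in; it is judged then, once.
The state is a dict: "time_s": time; "q": joint angles; "qvel": joint speeds; "joint_efforts": joint torques, N m; "position": TCP position; "tool_rot": TCP orientation; "ft_force": force on the tool from outside, world axes, zero at the start; "wrist_torque": the same for the moment, N m; "grip_width": finger opening in m; "gripper_force": force on a finger pad.
Only numpy, scipy, OpenCV 4.12 (cv2) and the standard library are available. Lean on these libraries where they do the work, as an engineer would, in place of code of your own. Each camera call takes 0.05 s, during which the arm holds its last target. There are 200 camera calls.

### The job

The dark veneer strip has just been glued to the wooden board. Press it down by rolling the black rubber roller along it with your fingertips on top of the roller, and stop it centred over the engraved black line at the strip's end, still square across the strip, then take your hand away. It must turn as it goes, not skid; do not pinch it, lift it or push it from low down behind, do not let it roll clear over the line, and leave the things around the board alone.

Things in the scene. Friction and masses are not known exactly. Their poses are not given: they have to be found in the camera images.
- board: Fixed light plywood board lying flat on the bench (over a thin grey cutting mat), 360 mm long (its x axis), 190 mm wide (y) and 12 mm thick, so its top is 12 mm above the bench. Origin at the centre of its underside. The strip and roller lie on it; the strip's x axis is parallel to the board's.
- strip: Dark brown veneer strip glued flat on the board (under 1 mm thick, no step), 180 mm long, 100 mm wide, with a black line 3 mm wide right across the board at its finish end. Origin on the board's top (12 mm above the bench) at the middle of that line; x axis along the strip in the direction to roll (strip from x = -180 mm to the line at x = 0), y along the line, z up.
- roller: Loose cylinder, black rubber with pale metal ends, 64 mm diameter, 130 mm long, about 0.55 kg. Origin at its centre, 44 mm above the bench (its top 76 mm). Its y axis is its long axis, within 0.1 rad of the stop line; x and z turn as it rolls, z up at the start. Starts 95 to 140 mm short of the line. Grippy; slight rolling drag, stays where left. A fingertip on top moves twice as far as the roller: use several strokes.
- glue: Bystander, loose: small white glue bottle with a black cap, 36 mm diameter, 85 mm tall, standing on the bench beside the board's side that is farther from the robot. Origin at the centre of its foot.
- cup: Bystander, loose: small white ceramic cup without handle, 60 mm across, 55 mm tall, standing on the bench beside the board's far side. Origin at the centre of its foot.
- pliers: Bystander, loose: pliers with blue handles lying flat on the bench beside the board's side nearer the robot, 170 mm long, 54 mm wide, 12 mm tall. Origin under about the middle, x axis towards the jaws.
There are look-alikes about, which are no part of the job. What is meant by the roller is not pink, and is the smaller of those in its own colour.

How it is judged:
By the outcome, as a careful person would: the job done as asked, in the order asked, and still so for the second after the job is handed in, with the robot touching nothing.
It also fails if it takes over 51 s, if anything falls off the work surface, if the arm or the gripper's body presses on something with over 40 N, if the wrist force passes 120 N, or if a joint passes its speed limit or range.

## Working session

There is one attempt and no reset: what is moved stays moved. The work goes in short steps, Python scripts to look and compute and a tool call to move; the robot and the scene stay as the last step left them, time stands still between calls to the robot, and variables do not carry over. Pictures are saved under pics/ and viewed, at most 10 in all, crops included, and the job is handed in when it is done.

Besides the shell and the picture viewer there is one more tool, called after "Call:" in YAML: its name, and indented under it one key for each argument. jog_arm: Moves the arm, as the interface text tells. Its arguments: {"type":"object","properties":{"hand":{"type":"array"},"travel":{"type":"array"},"yaw":{"type":"array"},"grip_force":{"type":"number"}},"required":["hand","travel","yaw"]}

```bash
mkdir -p pics; python3 - <<'E'
from rig import env
import cv2,numpy as np
for n in("top","side"):
    cv2.imwrite(f"pics/{n}0.png",env.get_image(n)[:,:,::-1]); print(n,env.calibration(n))
s=env.observe();print(s["time_s"],s["position"],s["tool_rot"],s["ft_force"],s["grip_width"],env.finger_overhang)
E
```

```text
top {'fx': 410.68677797294947, 'fy': 410.68677797294947, 'cx': 292.45204503461275, 'cy': 211.4453784502361, 'k1': -0.09803628955732925, 'position': array([0.42173596, 0.00208037, 1.1253992 ]), 'rotation': array([[ 0.02879153, -0.99725123,  0.06827178],
       [-0.99949188, -0.02778719,  0.01561552],
       [-0.01367552, -0.06868668, -0.99754455]])}
side {'fx': 503.86050928857236, 'fy': 503.86050928857236, 'cx': 269.4957001845694, 'cy': 202.47086424070187, 'k1': 0.045523554998360305, 'position': array([ 0.01711661, -0.85811018,  0.78209017]), 'rotation': array([[ 0.89261967, -0.2505527 ,  0.37477121],
       [-0.45056231, -0.5234122 ,  0.72321039],
       [ 0.01495751, -0.81440961, -0.58009763]])}
0.1 [0.13744369 0.53225074 0.21877618] [[-9.68223291e-01  2.50086609e-01 -5.88812667e-04]
 [ 2.50087156e-01  9.68222584e-01 -1.20084308e-03]
 [ 2.69786948e-04 -1.30993873e-03 -9.99999106e-01]] [0.19933697 0.58594533 0.84362578] 0.08521518142697689 0.017
```

View pics/top0.png

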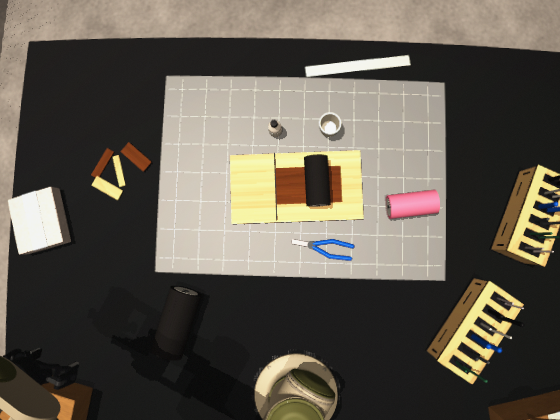

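View pics/side0.png

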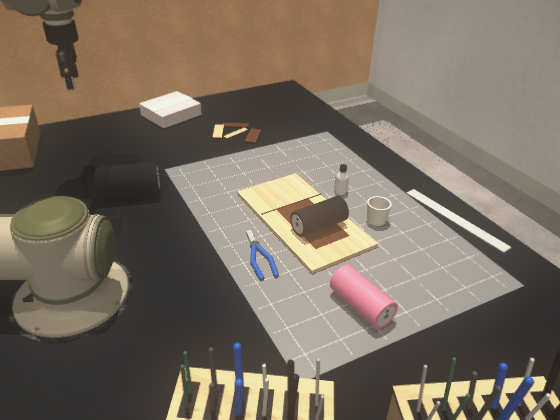

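Top view: the board spans about (230–363, 150–223), the line is at column 275, and the roller is at (317,180) and must roll to image left (+y). The larger black cylinder at (178,322) and the pink one are decoys. Glue is at (275,127), cup at (330,124), pliers at (325,248).

```bash
cat > h.py <<'E'
from rig import env
import cv2,numpy as np
def ray(n,uv):
    c=env.calibration(n);p=(np.array(uv,float).reshape(-1,2)-[c["cx"],c["cy"]])/[c["fx"],c["fy"]]
    s=p.copy()
    for _ in range(20): s=p/(1+c["k1"]*(s**2).sum(1,keepdims=True))
    return np.array(c["position"]),np.c_[s,np.ones(len(s))]@np.array(c["rotation"]).T
def plane(n,uv,z):
    o,d=ray(n,uv);return o+d*((z-o[2])/d[:,2])[:,None]
def roller(im,x0=225,x1=370,y0=143,y1=230):
    """top-view black blob in the board region -> centre, long-axis direction on z=.044"""
    m=np.zeros(im.shape[:2],np.uint8);m[y0:y1,x0:x1]=(im[y0:y1,x0:x1].max(2)<52)*255
    m=cv2.morphologyEx(m,cv2.MORPH_OPEN,np.ones((7,7)))
    k=max(cv2.findContours(m,0,cv2.CHAIN_APPROX_NONE)[0],key=cv2.contourArea)
    return k,m
def line(im):
    """black line pixels on the pale board, col by row, fitted"""
    P=[]
    for r in range(157,220):
        w=im[r,262:290].astype(float).sum(1); j=w.argmin()
        b=np.clip(np.minimum(np.median(w[:8]),np.median(w[-8:]))-w,0,None)
        if 2<=j<=25:
            s=slice(j-2,j+3);P.append((262+(np.arange(28)[s]*b[s]).sum()/max(b[s].sum(),1e-6),r))
    return np.array(P)
E
python3 - <<'E'
from h import *
im=env.get_image("top")
k,m=roller(im)
rect=cv2.minAreaRect(k);print("rollrect",rect)
B=cv2.boxPoints(rect);print(plane("top",B,.044).round(4))
print(plane("top",[rect[0]],.044).round(4))
P=line(im);print(P[::8].round(1).tolist())
W=plane("top",P,.012)
f=cv2.fitLine(W[:,:2].astype(np.float32),cv2.DIST_HUBER,0,.001,.001).ravel();print("line",f,"ang",np.degrees(np.arctan2(f[1],f[0])))
hsv=cv2.cvtColor(im,cv2.COLOR_RGB2HSV);
y=cv2.inRange(hsv,(15,60,120),(35,255,255));y[:145]=0;y[230:]=0;y[:,:225]=0;y[:,370:]=0
r=cv2.minAreaRect(cv2.findNonZero(y));b=cv2.boxPoints(r);print("board",plane("top",b,.012).round(4),plane("top",[r[0]],.012))
s=cv2.inRange(hsv,(0,80,30),(14,255,150));s[:145]=0;s[230:]=0;s[:,:225]=0;s[:,370:]=0
r=cv2.minAreaRect(cv2.findNonZero(cv2.morphologyEx(s,cv2.MORPH_OPEN,np.ones((3,3)))));print("strip",plane("top",cv2.boxPoints(r),.012).round(4))
v=cv2.resize(im[140:235,220:375],None,fx=5,fy=5,interpolation=cv2.INTER_CUBIC)[:,:,::-1].copy()
cv2.drawContours(v,[((B-[220,140])*5).astype(int)],-1,(0,255,0),1)
for p in P: cv2.circle(v,tuple(int(x) for x in (p-[220,140])*5+2),1,(0,0,255),-1)
cv2.imwrite("pics/c1.png",v)
E
```

```text
rollrect ((316.86602783203125, 179.4544219970703), (48.82715606689453, 24.071945190429688), 86.98721313476562)
[[ 0.6456 -0.0063  0.044 ]
 [ 0.6508 -0.0704  0.044 ]
 [ 0.5203 -0.08    0.044 ]
 [ 0.5152 -0.0166  0.044 ]]
[[ 0.5826 -0.0433  0.044 ]]
[[274.2, 157.0], [274.6, 165.0], [275.6, 173.0], [275.2, 181.0], [276.4, 189.0], [276.6, 197.0], [275.8, 205.0], [276.0, 213.0]]
line [0.9981112  0.06143302 0.5576892  0.06737281] ang 3.5220704
board [[ 0.6505  0.2009  0.012 ]
 [ 0.6743 -0.1634  0.012 ]
 [ 0.483  -0.1736  0.012 ]
 [ 0.459   0.1856  0.012 ]] [[0.56583233 0.01212027 0.012     ]]
strip [[ 0.6178  0.0715  0.012 ]
 [ 0.6272 -0.1063  0.012 ]
 [ 0.5301 -0.1106  0.012 ]
 [ 0.5208  0.0659  0.012 ]]
```

View pics/c1.png

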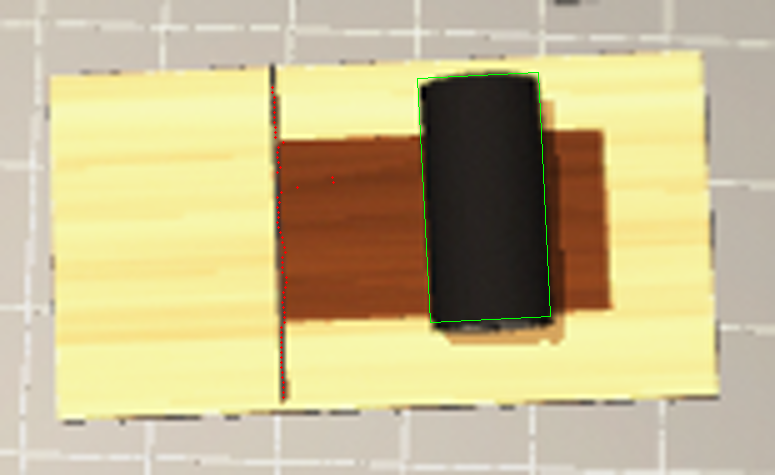

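The crop shows the line at crop column ~280 and the roller box fitting well: 131 × 64 mm, axis at about 4.5° against 3.5° for the line. About 112 mm to roll. Moving above the roller.

Call:
jog_arm:
  hand: [0.07,0.07,0.07,0.07,0.07]
  travel:
    - [0.0294,-0.0389,0]
    - [0.0294,-0.0389,0]
    - [0.0294,-0.0389,0]
    - [0.0294,-0.0389,0]
    - [0.0294,-0.0389,0]
  yaw: [-0.0826,-0.0826,-0.0826,-0.0826,-0.0826]

```text
time_s: 0.78
position: [0.2852, 0.3366, 0.2192]
tool_rot: [[-0.785, 0.62, -0.0], [0.62, 0.785, -0.0], [0.0, -0.0, -1.0]]
ft_force: [0.7, -0.2, -0.3]
grip_width: 0.0699
gripper_force: 0.0
```

Call:
jog_arm:
  hand: [0.07,0.07,0.07,0.07,0.07]
  travel:
    - [0.0294,-0.0389,0]
    - [0.0294,-0.0389,0]
    - [0.0294,-0.0389,0]
    - [0.0294,-0.0389,0]
    - [0.0294,-0.0389,0]
  yaw: [-0.0826,-0.0826,-0.0826,-0.0826,-0.0826]

```text
time_s: 1.4
position: [0.4322, 0.1421, 0.2193]
tool_rot: [[-0.47, 0.883, -0.0], [0.883, 0.47, 0.0], [0.0, -0.0, -1.0]]
ft_force: [0.8, 0.4, -0.9]
grip_width: 0.0699
gripper_force: 0.0
```

Call:
jog_arm:
  hand: [0.07,0.07,0.07,0.07,0.07]
  travel:
    - [0.0294,-0.0389,0]
    - [0.0294,-0.0389,0]
    - [0.0294,-0.0389,0]
    - [0.0294,-0.0389,0]
    - [0.0294,-0.0389,0]
  yaw: [-0.0826,-0.0826,-0.0826,-0.0826,-0.0826]

```text
time_s: 2.02
position: [0.5793, -0.0524, 0.2191]
tool_rot: [[-0.076, 0.997, -0.0], [0.997, 0.076, 0.0], [0.0, -0.0, -1.0]]
ft_force: [-0.5, 1.1, 0.4]
grip_width: 0.0698
gripper_force: 0.0
```

Call:
jog_arm:
  hand: [0.07,0.07,0.07,0.07,0.07]
  travel:
    - [0,0,-0.03]
    - [0,0,-0.03]
    - [0,0,-0.03]
    - [0,0,-0.01]
    - [0,0,0]
  yaw: [0,0,0,0,0]

```text
time_s: 2.65
position: [0.5786, -0.051, 0.1193]
tool_rot: [[-0.079, 0.997, -0.001], [0.997, 0.079, 0.0], [0.0, -0.0, -1.0]]
ft_force: [2.1, -0.5, 0.6]
grip_width: 0.0701
gripper_force: 0.0
```

Call:
jog_arm:
  hand: [0.07,0.07,0.07,0.07,0.07]
  travel:
    - [0,0,-0.01]
    - [0,0,-0.01]
    - [0,0,-0.003]
    - [0,0,-0.001]
    - [0,0,0]
  yaw: [0,0,0,0,0]

```text
time_s: 3.28
position: [0.5787, -0.051, 0.0955]
tool_rot: [[-0.079, 0.997, 0.0], [0.997, 0.079, -0.0], [-0.0, 0.0, -1.0]]
ft_force: [-1.0, -0.3, 0.2]
grip_width: 0.0702
gripper_force: 0.0
```

Call:
jog_arm:
  hand: [0.07,0.07,0.07,0.07,0.07]
  travel:
    - [0,0,-0.001]
    - [0,0,-0.001]
    - [0,0,-0.001]
    - [0,0,0]
    - [0,0,0]
  yaw: [0,0,0,0,0]

```text
time_s: 3.9
position: [0.5786, -0.051, 0.0923]
tool_rot: [[-0.079, 0.997, -0.0], [0.997, 0.079, -0.0], [-0.0, -0.0, -1.0]]
ft_force: [-0.4, 0.6, 0.3]
grip_width: 0.0701
gripper_force: 0.0
```

```bash
python3 - <<'E'
from h import *
im=env.get_image("side")
cv2.imwrite("pics/s1.png",cv2.resize(im[130:290,220:420],None,fx=4,fy=3.7,interpolation=cv2.INTER_CUBIC)[:,:,::-1])
E
```

```text
(no output)
```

View pics/s1.png

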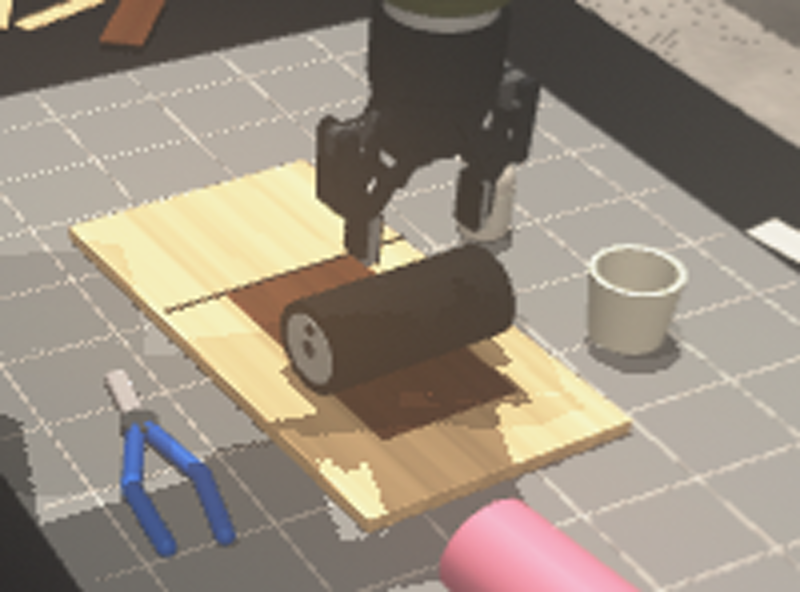

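The tips at crop (370,258) and (470,235) sit a little above the roller's top edge, with no contact yet. I'll keep descending.

Call:
jog_arm:
  hand: [0.07,0.07,0.07,0.07,0.07]
  travel:
    - [0,0,-0.001]
    - [0,0,-0.001]
    - [0,0,0]
    - [0,0,0]
    - [0,0,0]
  yaw: [0,0,0,0,0]

```text
time_s: 4.58
position: [0.5786, -0.051, 0.0904]
tool_rot: [[-0.079, 0.997, 0.0], [0.997, 0.079, -0.0], [-0.0, 0.0, -1.0]]
ft_force: [0.6, -0.1, -0.0]
grip_width: 0.0702
gripper_force: 0.0
```

Call:
jog_arm:
  hand: [0.07,0.07,0.07,0.07,0.07]
  travel:
    - [0,0,-0.001]
    - [0,0,-0.001]
    - [0,0,0]
    - [0,0,0]
    - [0,0,0]
  yaw: [0,0,0,0,0]

```text
time_s: 5.2
position: [0.5786, -0.051, 0.0884]
tool_rot: [[-0.079, 0.997, 0.0], [0.997, 0.079, -0.0], [-0.0, 0.0, -1.0]]
ft_force: [-0.1, -0.0, -0.1]
grip_width: 0.0702
gripper_force: 0.0
```

Call:
jog_arm:
  hand: [0.07,0.07,0.07,0.07,0.07]
  travel:
    - [0,0,-0.001]
    - [0,0,-0.0005]
    - [0,0,0]
    - [0,0,0]
    - [0,0,0]
  yaw: [0,0,0,0,0]

```text
time_s: 5.82
position: [0.5786, -0.051, 0.0868]
tool_rot: [[-0.079, 0.997, 0.0], [0.997, 0.079, -0.0], [-0.0, 0.0, -1.0]]
ft_force: [-0.2, 0.3, -0.2]
grip_width: 0.0701
gripper_force: 0.0
```

Call:
jog_arm:
  hand: [0.07,0.07,0.07,0.07,0.07]
  travel:
    - [0,0,-0.001]
    - [0,0,-0.0005]
    - [0,0,0]
    - [0,0,0]
    - [0,0,0]
  yaw: [0,0,0,0,0]

```text
time_s: 6.45
position: [0.5786, -0.051, 0.0853]
tool_rot: [[-0.079, 0.997, -0.0], [0.997, 0.079, 0.0], [0.0, -0.0, -1.0]]
ft_force: [0.7, 1.0, -0.7]
grip_width: 0.0701
gripper_force: 0.0
```

Call:
jog_arm:
  hand: [0.07,0.07,0.07,0.07,0.07]
  travel:
    - [0,0,-0.001]
    - [0,0,-0.0005]
    - [0,0,0]
    - [0,0,0]
    - [0,0,0]
  yaw: [0,0,0,0,0]

```text
time_s: 7.08
position: [0.5786, -0.051, 0.0838]
tool_rot: [[-0.079, 0.997, 0.0], [0.997, 0.079, 0.0], [0.0, 0.0, -1.0]]
ft_force: [0.2, -0.6, 0.7]
grip_width: 0.0699
gripper_force: 0.0
```

Call:
jog_arm:
  hand: [0.07,0.07,0.07,0.07,0.07]
  travel:
    - [0,0,-0.0005]
    - [0,0,-0.0005]
    - [0,0,0]
    - [0,0,0]
    - [0,0,0]
  yaw: [0,0,0,0,0]

```text
time_s: 7.7
position: [0.5786, -0.051, 0.0828]
tool_rot: [[-0.079, 0.997, 0.0], [0.997, 0.079, 0.0], [0.0, 0.0, -1.0]]
ft_force: [0.3, 0.3, 0.6]
grip_width: 0.0705
gripper_force: 0.0
```

Call:
jog_arm:
  hand: [0.07,0.07,0.07,0.07,0.07]
  travel:
    - [0,0,-0.0005]
    - [0,0,-0.0005]
    - [0,0,0]
    - [0,0,0]
    - [0,0,0]
  yaw: [0,0,0,0,0]

```text
time_s: 8.32
position: [0.5786, -0.051, 0.0818]
tool_rot: [[-0.079, 0.997, 0.0], [0.997, 0.079, 0.0], [0.0, 0.0, -1.0]]
ft_force: [0.0, -0.8, 0.5]
grip_width: 0.0696
gripper_force: 0.0
```

```bash
python3 - <<'E'
from h import *
im=env.get_image("side")
cv2.imwrite("pics/s2.png",cv2.resize(im[170:250,270:370],None,fx=7,fy=7,interpolation=cv2.INTER_CUBIC)[:,:,::-1])
E
```

```text
(no output)
```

View pics/s2.png

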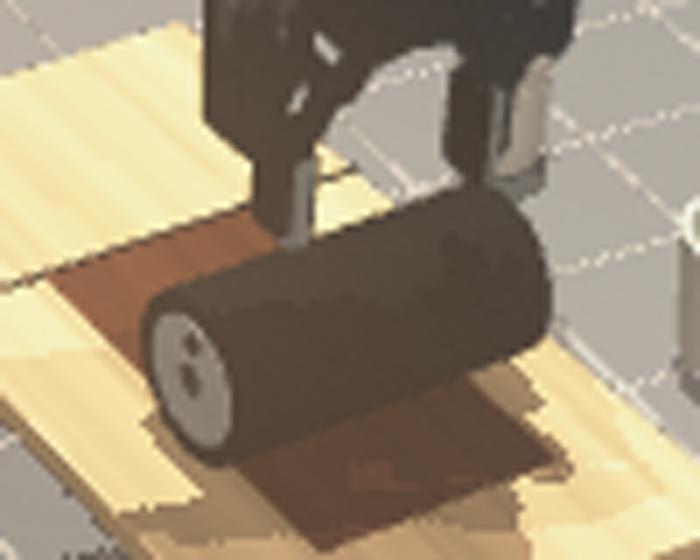

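Left fingertip at crop (295,243), close to the roller's upper outline. I'll check its height by ray.

```bash
python3 - <<'E'
from h import *
uv=[[270+295/7,170+243/7],[270+470/7,170+183/7],[270+285/7,170+238/7]]
o,d=ray("side",uv)
for y in(-.062,-.051,-.04):
    print(y,(o+d*((y-o[1])/d[:,1])[:,None]).round(4).tolist())
E
```

```text
-0.062 [[0.5409, -0.062, 0.1029], [0.609, -0.062, 0.1067], [0.5368, -0.062, 0.1062]]
-0.051 [[0.5481, -0.051, 0.0935], [0.6172, -0.051, 0.0973], [0.544, -0.051, 0.0969]]
-0.04 [[0.5553, -0.04, 0.0842], [0.6254, -0.04, 0.088], [0.5512, -0.04, 0.0875]]
```

```bash
python3 - <<'E'
from h import *
print(plane("side",[[270+190/7,170+378/7]],.044).round(4))
im=env.get_image("side")
c=im[170:250,270:370].astype(float)
c=np.clip((c-20)*3.2,0,255).astype(np.uint8)
cv2.imwrite("pics/s3.png",cv2.resize(c,None,fx=7,fy=7,interpolation=cv2.INTER_CUBIC)[:,:,::-1])
E
```

```text
[[ 0.5136 -0.0454  0.044 ]]
```

View pics/s3.png

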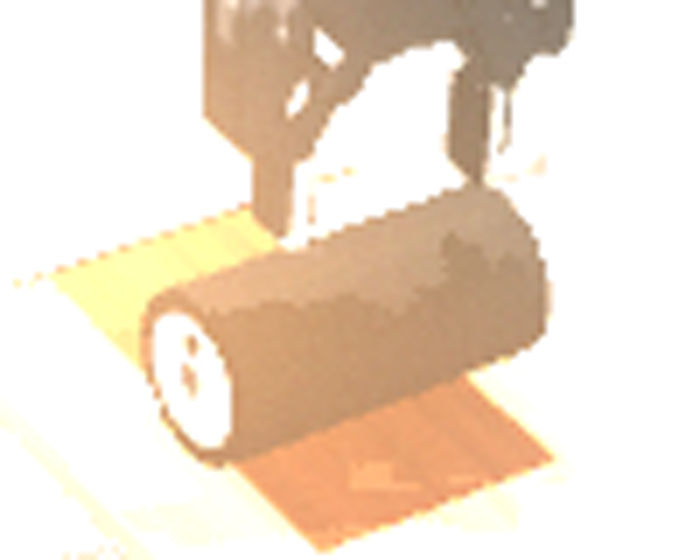

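```bash
cat >> h.py <<'E'
def proj(n,X):
    c=env.calibration(n);R=np.array(c["rotation"]);p=(np.array(X,float).reshape(-1,3)-c["position"])@R
    s=p[:,:2]/p[:,2:];s=s*(1+c["k1"]*(s**2).sum(1,keepdims=True))
    return s*[c["fx"],c["fy"]]+[c["cx"],c["cy"]]
E
python3 - <<'E'
from h import *
s=env.observe();p=np.array(s["position"]);R=np.array(s["tool_rot"]);print(env.finger_overhang,p,s["grip_width"])
out=[]
for n,(x0,y0,w,h) in(("top",(240,110,130,130)),("side",(240,110,130,130))):
    im=env.get_image(n)[:,:,::-1]
    c=im[y0:y0+h,x0:x0+w].astype(float)*1.7; v=cv2.resize(np.clip(c,0,255).astype(np.uint8),None,fx=3,fy=4,interpolation=cv2.INTER_CUBIC)
    pts=[p+R@[a,b,z] for b in(-.035,.035) for a in(-.011,.011) for z in(.017,)]
    ax=[p+R@[0,0,-z] for z in(0,.05,.1,.15)]
    for P,col in((pts,(0,0,255)),(ax,(0,255,0))):
        for q in proj(n,P): cv2.circle(v,(int((q[0]-x0)*3),int((q[1]-y0)*4)),3,col,-1)
    out.append(v)
cv2.imwrite("pics/b1.png",np.hstack(out))
E
```

```text
0.017 [ 0.57854482 -0.05098406  0.08183875] 0.06995529602220395
```

View pics/b1.png

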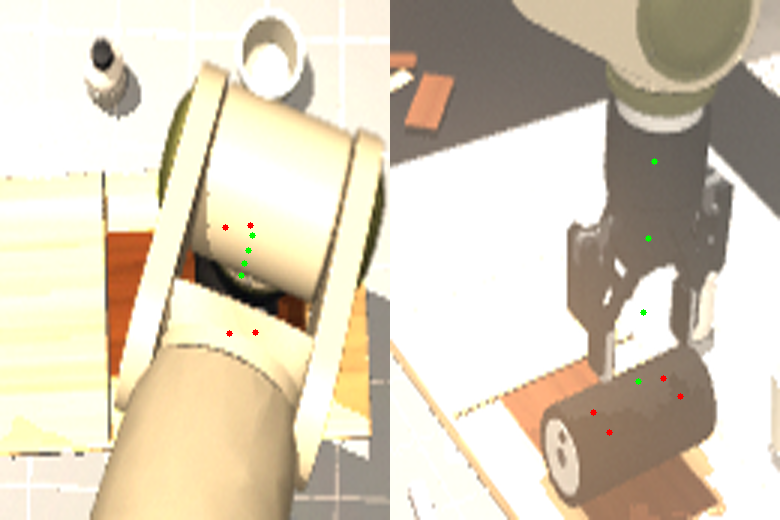

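Side half: the hand axis lines up with the projected TCP, but the tips at (600,380) sit higher than the marked 17 mm overhang. The open pads stand farther back, so I'll keep feeling down gently.

Call:
jog_arm:
  hand: [0.07,0.07,0.07,0.07,0.07]
  travel:
    - [0,0,-0.001]
    - [0,0,-0.001]
    - [0,0,0]
    - [0,0,0]
    - [0,0,0]
  yaw: [0,0,0,0,0]

```text
time_s: 9.15
position: [0.5786, -0.051, 0.0798]
tool_rot: [[-0.079, 0.997, 0.0], [0.997, 0.079, -0.0], [-0.0, 0.0, -1.0]]
ft_force: [-0.2, -0.6, 0.4]
grip_width: 0.0702
gripper_force: 0.0
```

Call:
jog_arm:
  hand: [0.07,0.07,0.07,0.07,0.07]
  travel:
    - [0,0,-0.001]
    - [0,0,-0.001]
    - [0,0,0]
    - [0,0,0]
    - [0,0,0]
  yaw: [0,0,0,0,0]

```text
time_s: 9.78
position: [0.5786, -0.051, 0.0778]
tool_rot: [[-0.079, 0.997, 0.0], [0.997, 0.079, -0.0], [-0.0, 0.0, -1.0]]
ft_force: [0.5, -0.7, -0.7]
grip_width: 0.0703
gripper_force: 0.0
```

Call:
jog_arm:
  hand: [0.07,0.07,0.07,0.07,0.07]
  travel:
    - [0,0,-0.001]
    - [0,0,-0.001]
    - [0,0,0]
    - [0,0,0]
    - [0,0,0]
  yaw: [0,0,0,0,0]

```text
time_s: 10.4
position: [0.5786, -0.051, 0.0758]
tool_rot: [[-0.079, 0.997, 0.0], [0.997, 0.079, -0.0], [-0.0, 0.0, -1.0]]
ft_force: [0.0, -0.6, -0.3]
grip_width: 0.07
gripper_force: 0.0
```

```bash
python3 - <<'E'
from h import *
im=env.get_image("side");t=env.get_image("top")
c=np.clip(im[140:250,265:375].astype(float)*1.8,0,255).astype(np.uint8)
cv2.imwrite("pics/s4.png",cv2.resize(c,None,fx=5.4,fy=5.4,interpolation=cv2.INTER_CUBIC)[:,:,::-1])
print(env.observe()["joint_efforts"])
E
```

```text
[-4.84250486e-04 -5.06230402e+01 -1.90920711e+01 -1.84688060e-04
  3.79326138e-04 -1.27630369e-05]
```

View pics/s4.png

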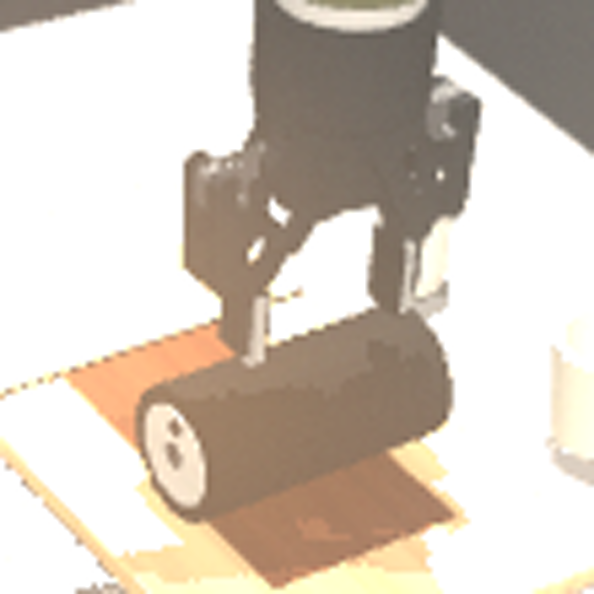

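The tips are now in front of the roller's outline: left pad bottom at crop (255,362), i.e. pixel (312.2,207). I'll work out how much lower contact lies.

```bash
python3 - <<'E'
from h import *
for y in(-.062,-.056,-.051):
  for z in(.09,.083,.076): print(y,z,proj("side",[[.536,y,z],[.613,y,z]]).round(1).tolist())
E
```

```text
-0.062 0.09 [[310.0, 209.8], [337.9, 201.5]]
-0.062 0.083 [[309.8, 212.2], [337.6, 203.9]]
-0.062 0.076 [[309.6, 214.6], [337.4, 206.2]]
-0.056 0.09 [[308.7, 208.4], [336.5, 200.2]]
-0.056 0.083 [[308.5, 210.8], [336.2, 202.6]]
-0.056 0.076 [[308.3, 213.2], [336.0, 204.9]]
-0.051 0.09 [[307.6, 207.2], [335.4, 199.1]]
-0.051 0.083 [[307.4, 209.7], [335.1, 201.5]]
-0.051 0.076 [[307.2, 212.1], [334.8, 203.8]]
```

Call:
jog_arm:
  hand: [0.07,0.07,0.07,0.07,0.07]
  travel:
    - [0,0,-0.0015]
    - [0,0,-0.0015]
    - [0,0,0]
    - [0,0,0]
    - [0,0,0]
  yaw: [0,0,0,0,0]

```text
time_s: 11.12
position: [0.5786, -0.051, 0.0729]
tool_rot: [[-0.079, 0.997, 0.0], [0.997, 0.079, -0.0], [-0.0, 0.0, -1.0]]
ft_force: [-0.5, -0.8, 0.6]
grip_width: 0.0702
gripper_force: 0.0
```

Call:
jog_arm:
  hand: [0.07,0.07,0.07,0.07,0.07]
  travel:
    - [0,0,-0.0015]
    - [0,0,-0.0015]
    - [0,0,0]
    - [0,0,0]
    - [0,0,0]
  yaw: [0,0,0,0,0]

```text
time_s: 11.75
position: [0.5786, -0.051, 0.0699]
tool_rot: [[-0.079, 0.997, 0.0], [0.997, 0.079, -0.0], [-0.0, 0.0, -1.0]]
ft_force: [-0.3, 0.4, -0.7]
grip_width: 0.0703
gripper_force: 0.0
```

Call:
jog_arm:
  hand: [0.07,0.07,0.07,0.07,0.07]
  travel:
    - [0,0,-0.0015]
    - [0,0,-0.0015]
    - [0,0,0]
    - [0,0,0]
    - [0,0,0]
  yaw: [0,0,0,0,0]

```text
time_s: 12.38
position: [0.5786, -0.051, 0.0669]
tool_rot: [[-0.079, 0.997, 0.0], [0.997, 0.079, -0.0], [-0.0, 0.0, -1.0]]
ft_force: [0.6, 0.2, 0.4]
grip_width: 0.0697
gripper_force: 0.0
```

```bash
python3 - <<'E'
from h import *
im=env.get_image("side")
c=np.clip(im[140:250,265:375].astype(float)*1.8,0,255).astype(np.uint8)
cv2.imwrite("pics/s5.png",cv2.resize(c,None,fx=5.4,fy=5.4,interpolation=cv2.INTER_CUBIC)[:,:,::-1])
E
```

```text
(no output)
```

View pics/s5.png

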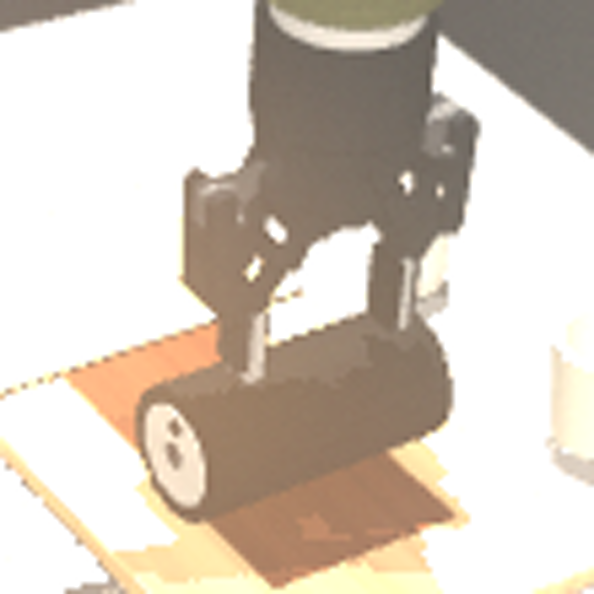

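Left pad bottom is now at crop (255,380), i.e. pixel row 210.4, against an expected ~213 at contact. A few mm remain.

Call:
jog_arm:
  hand: [0.07,0.07,0.07,0.07,0.07]
  travel:
    - [0,0,-0.001]
    - [0,0,-0.001]
    - [0,0,0]
    - [0,0,0]
    - [0,0,0]
  yaw: [0,0,0,0,0]

```text
time_s: 13.05
position: [0.5786, -0.051, 0.0649]
tool_rot: [[-0.079, 0.997, 0.0], [0.997, 0.079, -0.0], [-0.0, 0.0, -1.0]]
ft_force: [-0.1, -0.1, 0.1]
grip_width: 0.0699
gripper_force: 0.0
```

Call:
jog_arm:
  hand: [0.07,0.07,0.07,0.07,0.07]
  travel:
    - [0,0,-0.001]
    - [0,0,-0.001]
    - [0,0,0]
    - [0,0,0]
    - [0,0,0]
  yaw: [0,0,0,0,0]

```text
time_s: 13.68
position: [0.5786, -0.051, 0.0628]
tool_rot: [[-0.079, 0.997, 0.0], [0.997, 0.079, -0.0], [-0.0, 0.0, -1.0]]
ft_force: [-0.3, 0.1, 0.1]
grip_width: 0.0698
gripper_force: 0.0
```

Call:
jog_arm:
  hand: [0.07,0.07,0.07,0.07,0.07]
  travel:
    - [0,0,-0.001]
    - [0,0,-0.001]
    - [0,0,0]
    - [0,0,0]
    - [0,0,0]
  yaw: [0,0,0,0,0]

```text
time_s: 14.3
position: [0.5786, -0.051, 0.0609]
tool_rot: [[-0.079, 0.997, 0.0], [0.997, 0.079, -0.0], [-0.0, 0.0, -1.0]]
ft_force: [0.4, 0.1, 0.4]
grip_width: 0.0696
gripper_force: 0.0
```

Call:
jog_arm:
  hand: [0.07,0.07,0.07,0.07,0.07]
  travel:
    - [0,0,-0.001]
    - [0,0,-0.001]
    - [0,0,0]
    - [0,0,0]
    - [0,0,0]
  yaw: [0,0,0,0,0]

```text
time_s: 14.92
position: [0.5786, -0.051, 0.0588]
tool_rot: [[-0.079, 0.997, 0.0], [0.997, 0.079, -0.0], [-0.0, 0.0, -1.0]]
ft_force: [-0.6, 0.9, -0.3]
grip_width: 0.0699
gripper_force: 0.0
```

Call:
jog_arm:
  hand: [0.07,0.07,0.07,0.07,0.07]
  travel:
    - [0,0,-0.001]
    - [0,0,-0.001]
    - [0,0,0]
    - [0,0,0]
    - [0,0,0]
  yaw: [0,0,0,0,0]

```text
time_s: 15.55
position: [0.5786, -0.051, 0.0569]
tool_rot: [[-0.079, 0.997, 0.0], [0.997, 0.079, -0.0], [-0.0, 0.0, -1.0]]
ft_force: [-0.1, 0.7, -0.6]
grip_width: 0.0699
gripper_force: 0.0
```

```bash
python3 - <<'E'
from h import *
im=env.get_image("side");t=env.get_image("top")
c=np.clip(im[190:235,285:360].astype(float)*2.2,0,255).astype(np.uint8)
cv2.imwrite("pics/s6.png",cv2.resize(c,None,fx=10,fy=10,interpolation=cv2.INTER_CUBIC)[:,:,::-1])
print(im[196:222,312:314].sum(2).T)
E
```

```text
[[215 218 218 218 217 225 345 347 354 353 353 353 361 359 357 359 359 357
  210 212 211 211 211 210 210 208]
 [216 217 215 219 221 278 358 359 358 357 359 312 313 315 313 276 272 233
  211 211 211 212 211 210 210 211]]
```

Call:
jog_arm:
  hand: [0.07,0.07,0.07,0.07,0.07]
  travel:
    - [0,0,-0.001]
    - [0,0,-0.001]
    - [0,0,0]
    - [0,0,0]
    - [0,0,0]
  yaw: [0,0,0,0,0]

```text
time_s: 16.27
position: [0.5788, -0.0513, 0.0558]
tool_rot: [[-0.079, 0.997, 0.001], [0.997, 0.079, -0.001], [-0.001, 0.001, -1.0]]
ft_force: [-2.4, -0.5, 8.5]
grip_width: 0.07
gripper_force: 4.0
```

Contact at 8.5 N. First stroke.

Call:
jog_arm:
  hand: [0.07,0.07,0.07,0.07,0.07]
  travel:
    - [-0.0003,0.004,0]
    - [-0.0006,0.008,0]
    - [-0.0006,0.008,0]
    - [-0.0006,0.008,0]
    - [-0.0003,0.004,0]
  yaw: [0,0,0,0,0]

```text
time_s: 16.9
position: [0.5762, -0.0189, 0.0561]
tool_rot: [[-0.079, 0.997, 0.001], [0.997, 0.079, -0.001], [-0.001, 0.001, -1.0]]
ft_force: [-3.8, -0.9, 11.9]
grip_width: 0.0701
gripper_force: 5.8
```

```bash
cat >> h.py <<'E'
def cap():
    """side view: near metal end, centre on z=.044"""
    im=env.get_image("side");hs=cv2.cvtColor(im,cv2.COLOR_RGB2HSV)
    m=cv2.inRange(hs,(0,0,70),(180,60,215));a=np.zeros_like(m)
    x0,x1,y0,y1=265,312,185,245;a[y0:y1,x0:x1]=m[y0:y1,x0:x1]
    n,l,s,c=cv2.connectedComponentsWithStats(a)
    return [(s[i].tolist(),c[i].round(1).tolist(),plane("side",[c[i]],.044).round(4)[0].tolist()) for i in range(1,n) if s[i,4]>40]
E
python3 -c "
from h import *
for c in cap(): print(c)"
```

```text
([288, 211, 11, 19, 137], [293.3, 220.5], [0.5118, -0.0294, 0.044])
([265, 225, 19, 20, 197], [270.9, 237.6], [0.434, -0.0638, 0.044])
```

Call:
jog_arm:
  hand: [0.07,0.07,0.07,0.07,0.07]
  travel:
    - [0,0,0.006]
    - [0.0006,-0.008,0.002]
    - [0.0006,-0.008,0]
    - [0,0,-0.006]
    - [0,0,-0.002]
  yaw: [0,0,0,0,0]

```text
time_s: 17.58
position: [0.5776, -0.0355, 0.0554]
tool_rot: [[-0.079, 0.997, 0.001], [0.997, 0.079, -0.001], [-0.001, 0.001, -1.0]]
ft_force: [-4.3, -1.7, 18.5]
grip_width: 0.0698
gripper_force: 9.5
```

The cap moved 16 mm for a 32 mm stroke, so it is rolling cleanly. Repeating.

Call:
jog_arm:
  hand: [0.07,0.07,0.07,0.07,0.07]
  travel:
    - [-0.0003,0.004,0]
    - [-0.0006,0.008,0.0003]
    - [-0.0006,0.008,0.0003]
    - [-0.0006,0.008,0]
    - [-0.0003,0.004,0]
  yaw: [0,0,0,0,0]

```text
time_s: 18.2
position: [0.5749, -0.0027, 0.0561]
tool_rot: [[-0.079, 0.997, 0.0], [0.997, 0.079, -0.0], [-0.0, 0.0, -1.0]]
ft_force: [-2.8, -0.2, 10.5]
grip_width: 0.07
gripper_force: 5.3
```

Call:
jog_arm:
  hand: [0.07,0.07,0.07,0.07,0.07]
  travel:
    - [0,0,0.006]
    - [0.0006,-0.008,0.002]
    - [0.0006,-0.008,0]
    - [0,0,-0.006]
    - [0,0,-0.002]
  yaw: [0,0,0,0,0]

```text
time_s: 18.82
position: [0.5761, -0.0193, 0.0553]
tool_rot: [[-0.079, 0.997, -0.0], [0.997, 0.079, -0.0], [-0.0, -0.0, -1.0]]
ft_force: [-3.8, -0.6, 13.6]
grip_width: 0.0704
gripper_force: 6.5
```

Call:
jog_arm:
  hand: [0.07,0.07,0.07,0.07,0.07]
  travel:
    - [-0.0003,0.004,0]
    - [-0.0006,0.008,0]
    - [-0.0006,0.008,0]
    - [-0.0006,0.008,0]
    - [-0.0003,0.004,0]
  yaw: [0,0,0,0,0]

```text
time_s: 19.45
position: [0.5735, 0.0134, 0.0561]
tool_rot: [[-0.079, 0.997, -0.0], [0.997, 0.079, -0.0], [-0.0, -0.0, -1.0]]
ft_force: [-3.9, -0.1, 10.5]
grip_width: 0.0701
gripper_force: 5.2
```

```bash
python3 -c "
from h import *
for c in cap(): print(c)"
```

```text
([281, 204, 11, 19, 138], [285.7, 212.9], [0.5099, 0.0054, 0.044])
([265, 225, 19, 20, 198], [270.9, 237.6], [0.4341, -0.0637, 0.044])
```

Call:
jog_arm:
  hand: [0.07,0.07,0.07,0.07,0.07]
  travel:
    - [0,0,0.006]
    - [0.0005,-0.007,0.002]
    - [0.0005,-0.007,0]
    - [0,0,-0.006]
    - [0,0,-0.002]
  yaw: [0,0,0,0,0]

```text
time_s: 20.12
position: [0.5748, -0.0013, 0.0555]
tool_rot: [[-0.079, 0.997, 0.0], [0.997, 0.079, -0.0], [-0.0, 0.0, -1.0]]
ft_force: [-4.8, -1.4, 14.2]
grip_width: 0.07
gripper_force: 7.4
```

Call:
jog_arm:
  hand: [0.07,0.07,0.07,0.07,0.07]
  travel:
    - [-0.0003,0.004,0]
    - [-0.0006,0.008,0]
    - [-0.0006,0.008,0]
    - [-0.0006,0.008,0]
    - [-0.0003,0.004,0]
  yaw: [0,0,0,0,0]

```text
time_s: 20.75
position: [0.5722, 0.0314, 0.0561]
tool_rot: [[-0.079, 0.997, 0.0], [0.997, 0.079, -0.0], [-0.0, 0.0, -1.0]]
ft_force: [-4.0, -1.1, 10.5]
grip_width: 0.0699
gripper_force: 5.2
```

Call:
jog_arm:
  hand: [0.07,0.07,0.07,0.07,0.07]
  travel:
    - [0,0,0.006]
    - [0.0006,-0.008,0.002]
    - [0.0006,-0.008,0]
    - [0,0,-0.006]
    - [0,0,-0.002]
  yaw: [0,0,0,0,0]

```text
time_s: 21.38
position: [0.5736, 0.0147, 0.0553]
tool_rot: [[-0.078, 0.997, -0.0], [0.997, 0.078, -0.0], [-0.0, -0.0, -1.0]]
ft_force: [-3.9, -1.8, 12.5]
grip_width: 0.0701
gripper_force: 6.5
```

Call:
jog_arm:
  hand: [0.07,0.07,0.07,0.07,0.07]
  travel:
    - [-0.0003,0.004,0]
    - [-0.0006,0.008,0]
    - [-0.0006,0.008,0]
    - [-0.0006,0.008,0]
    - [-0.0003,0.004,0]
  yaw: [0,0,0,0,0]

```text
time_s: 22.0
position: [0.5709, 0.0474, 0.0561]
tool_rot: [[-0.079, 0.997, -0.0], [0.997, 0.079, -0.0], [-0.0, -0.0, -1.0]]
ft_force: [-3.9, 0.7, 11.1]
grip_width: 0.07
gripper_force: 5.1
```

```bash
python3 -c "
from h import *
for c in cap(): print(c)"
```

```text
([273, 197, 11, 19, 141], [278.1, 205.7], [0.5071, 0.0403, 0.044])
([265, 225, 19, 20, 198], [270.9, 237.6], [0.4341, -0.0637, 0.044])
```

Call:
jog_arm:
  hand: [0.07,0.07,0.07,0.07,0.07]
  travel:
    - [0,0,0.006]
    - [0.0005,-0.006,0.002]
    - [0.0005,-0.006,0]
    - [0,0,-0.006]
    - [0,0,-0.002]
  yaw: [0,0,0,0,0]

```text
time_s: 22.68
position: [0.5723, 0.0347, 0.0557]
tool_rot: [[-0.079, 0.997, 0.0], [0.997, 0.079, -0.0], [-0.0, 0.0, -1.0]]
ft_force: [-4.7, -0.7, 16.9]
grip_width: 0.0704
gripper_force: 8.7
```

Call:
jog_arm:
  hand: [0.07,0.07,0.07,0.07,0.07]
  travel:
    - [-0.0003,0.004,0]
    - [-0.0006,0.008,0]
    - [-0.0006,0.008,0]
    - [-0.0006,0.008,0]
    - [-0.0003,0.004,0]
  yaw: [0,0,0,0,0]

```text
time_s: 23.3
position: [0.5696, 0.0674, 0.0561]
tool_rot: [[-0.079, 0.997, 0.0], [0.997, 0.079, -0.0], [-0.0, 0.0, -1.0]]
ft_force: [-4.3, -0.9, 9.9]
grip_width: 0.0701
gripper_force: 5.2
```

Call:
jog_arm:
  hand: [0.07,0.07,0.07,0.07,0.07]
  travel:
    - [0,0,0]
    - [0,0,0.015]
    - [0,0,0.04]
    - [0,-0.02,0.05]
    - [0,-0.06,0]
  yaw: [0,0,0,0,0]

```text
time_s: 23.92
position: [0.5714, -0.0124, 0.1648]
tool_rot: [[-0.083, 0.997, 0.008], [0.997, 0.083, -0.001], [-0.002, 0.008, -1.0]]
ft_force: [0.6, -0.2, -1.0]
grip_width: 0.0706
gripper_force: 0.0
```

Call:
jog_arm:
  hand: [0.07,0.07,0.07,0.07,0.07]
  travel:
    - [0,-0.06,0]
    - [0,-0.06,0]
    - [0,-0.03,0]
    - [0,0,0]
    - [0,0,0]
  yaw: [0,0,0,0,0]

```text
time_s: 24.55
position: [0.5697, -0.1622, 0.1605]
tool_rot: [[-0.079, 0.997, -0.0], [0.997, 0.079, 0.0], [0.0, -0.0, -1.0]]
ft_force: [-0.6, 0.4, 0.2]
grip_width: 0.07
gripper_force: 0.0
```

```bash
cat > m.py <<'E'
from h import *
for c in cap(): print(c)
im=env.get_image("top");k,m=roller(im)
r=cv2.minAreaRect(k);B=cv2.boxPoints(r);W=plane("top",B,.044);print(r,W.round(4).tolist(),plane("top",[r[0]],.044).round(4))
# long side edges per row: axis from midpoints
M=[]
for row in range(k[:,0,1].min()+4,k[:,0,1].max()-4):
    xs=np.where(m[row]>0)[0];M.append(((xs.min()+xs.max())/2,row))
Q=plane("top",M,.044)
f=cv2.fitLine(Q[:,:2].astype(np.float32),cv2.DIST_HUBER,0,.001,.001).ravel();print("axis",np.degrees(np.arctan(f[1]/f[0])),f[2:],np.ptp(Q[:,0]))
c=np.clip(im[140:235,220:375].astype(float)*1.3,0,255).astype(np.uint8)
cv2.imwrite("pics/f.png",cv2.resize(c,None,fx=5,fy=5,interpolation=cv2.INTER_CUBIC)[:,:,::-1])
E
python3 m.py
```

```text
([270, 194, 10, 18, 130], [274.6, 202.3], [0.5059, 0.0572, 0.044])
([265, 225, 19, 20, 192], [271.0, 237.7], [0.4341, -0.0641, 0.044])
((279.21710205078125, 181.36231994628906), (49.07746124267578, 24.39068603515625), 87.87889862060547) [[0.6388, 0.0935, 0.044], [0.6428, 0.0285, 0.044], [0.5117, 0.0198, 0.044], [0.5075, 0.0842, 0.044]] [[0.5748 0.0565 0.044 ]]
axis 4.5649195 [0.5627524  0.05572659] 0.10699278427895187
```

```bash
cat > l.py <<'E'
from h import *
im=cv2.imread("pics/top0.png")[:,:,::-1]
P=line(im);P=P[(P[:,1]<166)|(P[:,1]>206)]
print(P.round(1).tolist())
W=plane("top",P,.012)
f=cv2.fitLine(W[:,:2].astype(np.float32),cv2.DIST_HUBER,0,.001,.001).ravel();s=f[1]/f[0]
print("top line ang",np.degrees(np.arctan(s)),"y at .575/.507",f[3]+s*(.575-f[2]),f[3]+s*(.507-f[2]))
# side: dark line on pale wood, both board margins
im=cv2.imread("pics/side0.png")[:,:,::-1].astype(float).sum(2)
P=[]
for c in list(range(264,276))+list(range(300,318)):
    r0=int(208-(c-262)*.42)
    w=im[r0-9:r0+10,c];j=w.argmin()
    if w[j]<np.median(w)-120: P.append((c,r0-9+j))
print(P)
if len(P)>3: print(plane("side",P,.012).round(4)[:,:2].tolist())
E
python3 l.py
```

```text
[[274.2, 157.0], [274.2, 158.0], [274.5, 159.0], [274.4, 160.0], [274.5, 161.0], [274.5, 162.0], [274.5, 163.0], [274.5, 164.0], [274.6, 165.0], [275.8, 207.0], [275.8, 208.0], [275.8, 209.0], [276.0, 210.0], [276.0, 211.0], [276.0, 212.0], [276.0, 213.0], [276.1, 214.0], [276.1, 215.0], [276.3, 216.0], [276.4, 217.0], [276.4, 218.0], [276.4, 219.0]]
top line ang 3.640535 y at .575/.507 0.0691525 0.064826004
[(264, np.int64(213)), (265, np.int64(213)), (266, np.int64(212)), (267, np.int64(212)), (268, np.int64(212)), (269, np.int64(211)), (270, np.int64(211)), (271, np.int64(211)), (272, np.int64(210)), (273, np.int64(210)), (274, np.int64(210)), (275, np.int64(209)), (300, np.int64(201)), (301, np.int64(200)), (302, np.int64(200)), (303, np.int64(199)), (304, np.int64(199)), (305, np.int64(180)), (306, np.int64(198)), (307, np.int64(198)), (308, np.int64(181)), (309, np.int64(184)), (310, np.int64(180)), (311, np.int64(185)), (312, np.int64(196))]
[[0.481, 0.0666], [0.4833, 0.0655], [0.4875, 0.0682], [0.4899, 0.0671], [0.4922, 0.066], [0.4964, 0.0687], [0.4988, 0.0676], [0.5011, 0.0665], [0.5054, 0.0693], [0.5077, 0.0682], [0.51, 0.067], [0.5144, 0.0698], [0.5906, 0.0731], [0.5953, 0.0759], [0.5977, 0.0748], [0.6024, 0.0776], [0.6048, 0.0765], [0.6539, 0.1561], [0.6119, 0.0782], [0.6143, 0.0771], [0.659, 0.148], [0.6537, 0.1336], [0.6667, 0.1501], [0.6562, 0.1268], [0.6312, 0.0794]]
```

The roller is about 12 mm short (12.7 mm by the top view, 10.9 mm by the side view) and 0.9° off square. One last stroke: 24 mm at the fingertip.

Call:
jog_arm:
  hand: [0.07,0.07,0.07,0.07,0.07]
  travel:
    - [0,0.06,0]
    - [0,0.06,0]
    - [0.001,0.06,0]
    - [0,0.0327,-0.02]
    - [0,0,-0.03]
  yaw: [0,0,0,0,0]

```text
time_s: 25.28
position: [0.5707, 0.0533, 0.1108]
tool_rot: [[-0.084, 0.996, 0.002], [0.996, 0.084, 0.0], [-0.0, 0.002, -1.0]]
ft_force: [0.7, -1.2, 0.3]
grip_width: 0.0699
gripper_force: 0.0
```

Call:
jog_arm:
  hand: [0.07,0.07,0.07,0.07,0.07]
  travel:
    - [0,0,-0.03]
    - [0,0,-0.015]
    - [0,0,-0.006]
    - [0,0,-0.004]
    - [0,0,0]
  yaw: [0,0,0,0,0]

```text
time_s: 25.9
position: [0.5712, 0.0496, 0.0561]
tool_rot: [[-0.079, 0.997, 0.001], [0.997, 0.079, -0.0], [-0.0, 0.001, -1.0]]
ft_force: [0.1, -0.1, -1.1]
grip_width: 0.0701
gripper_force: 0.0
```

Call:
jog_arm:
  hand: [0.07,0.07,0.07,0.07,0.07]
  travel:
    - [0,0,-0.0006]
    - [0,0,-0.0006]
    - [0,0,0]
    - [0,0,0]
    - [0,0,0]
  yaw: [0,0,0,0,0]

```text
time_s: 26.52
position: [0.5713, 0.0495, 0.0557]
tool_rot: [[-0.079, 0.997, 0.002], [0.997, 0.079, -0.001], [-0.001, 0.002, -1.0]]
ft_force: [-0.8, -1.5, 10.4]
grip_width: 0.07
gripper_force: 4.7
```

Call:
jog_arm:
  hand: [0.07,0.07,0.07,0.07,0.07]
  travel:
    - [-0.0003,0.004,0]
    - [-0.0005,0.007,0]
    - [-0.0005,0.007,0]
    - [-0.0003,0.004,0]
    - [-0.0001,0.002,0]
  yaw: [0,0,0,0,0]

```text
time_s: 27.15
position: [0.5694, 0.0738, 0.0561]
tool_rot: [[-0.079, 0.997, 0.002], [0.997, 0.079, -0.0], [-0.001, 0.002, -1.0]]
ft_force: [-3.8, -1.0, 13.7]
grip_width: 0.0702
gripper_force: 6.9
```

Call:
jog_arm:
  hand: [0.07,0.07,0.07,0.07,0.07]
  travel:
    - [0,0,0]
    - [0,0,0.015]
    - [0,0,0.04]
    - [0,-0.02,0.05]
    - [0,-0.06,0]
  yaw: [0,0,0,0,0]

```text
time_s: 27.78
position: [0.5708, -0.0057, 0.1639]
tool_rot: [[-0.083, 0.997, 0.009], [0.997, 0.083, -0.001], [-0.002, 0.008, -1.0]]
ft_force: [0.5, -0.5, -0.7]
grip_width: 0.07
gripper_force: 0.0
```

Call:
jog_arm:
  hand: [0.07,0.07,0.07,0.07,0.07]
  travel:
    - [0,-0.06,0]
    - [0,-0.06,0]
    - [0,-0.03,0]
    - [0,0,0]
    - [0,0,0]
  yaw: [0,0,0,0,0]

```text
time_s: 28.4
position: [0.569, -0.1556, 0.1596]
tool_rot: [[-0.079, 0.997, 0.0], [0.997, 0.079, 0.0], [0.0, 0.0, -1.0]]
ft_force: [0.2, -0.6, 0.8]
grip_width: 0.0702
gripper_force: 0.0
```

```bash
python3 m.py
```

```text
([267, 191, 11, 19, 135], [272.0, 199.8], [0.505, 0.0696, 0.044])
([265, 225, 19, 20, 193], [271.0, 237.7], [0.4341, -0.0641, 0.044])
((274.7471618652344, 181.68490600585938), (49.648746490478516, 24.54203224182129), 87.51044464111328) [[0.6381, 0.1061, 0.044], [0.6426, 0.0407, 0.044], [0.51, 0.031, 0.044], [0.5054, 0.0957, 0.044]] [[0.5736 0.0683 0.044 ]]
axis 4.9927454 [0.57555276 0.06874165] 0.10698273243594181
```

View pics/f.png

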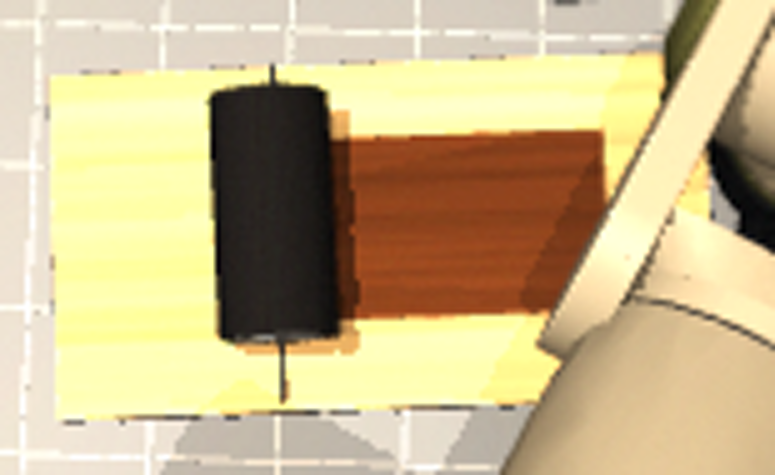

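The final view shows the roller centred on the line: its middle is at crop column ~273, and the line ends show at columns 272 and 283. By the top view it is within 1 mm of the line and about 1° off square, with the hand clear.

```bash
python3 -c "
from rig import env
print(env.close_job())"
```

```text
the job is handed in; nothing more can be done
None
```

The roller was rolled along the strip in seven fingertip strokes and left on the line, within about 1–1.5 mm of centre and about 1° off square; the hand is clear, and the job was handed in at about 28.5 s.

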